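# Scoop walnuts onto the shop scale

### The job

A customer wants some walnuts: take up the scoop, scoop walnuts out of the bin and tip them gently from low down into the tray of the scale, so that at least three lie in it; spill none, and do not touch the walnuts with the gripper. Then lay the scoop flat on the bare table, right way up, and let go; leave the little jar and the soap carton where they are.

Things in the scene. Friction and masses are not known exactly. Their poses are not given: they have to be found in the camera images.
- scoop_grip (a point): Shop scoop of cast aluminium, loose, 225 mm long, about 160 g, lying flat on the table. This point is the middle of its handle, 74 mm above the table as it lies. Axes are the scoop's: x out of the mouth, y across, z up out of the bowl. The handle is a straight bar 20 mm wide (y), 15 mm thick; it rises towards -x at 30 degrees from the top of the bowl's back and runs 60 mm either side of this point.
- scoop: The same scoop: origin in the middle of the bowl's flat underside, axes as above. The grip point is at (-107, 0, 74) mm, the lip (front edge of the floor) at (55, 0, 0), the heel at (-55, 0, 0). The bowl is 110 mm long, 96 mm wide outside; floor 2.5 mm thick, thinned to 1 mm at the lip; back wall 50 mm high, side walls falling from 50 mm at the back to 30 mm, ending 30 mm short of the lip.
- bin: Plywood walnut bin, fixed; origin under its centre, on the table; x along it to its high back wall, y across, z up. Inside 220 (x) by 120 mm (y), floor 6 mm thick, walls 8 mm. Front wall (at -x, nearer the robot) 25 mm high, back wall 75 mm; sides 75 mm over the back half, sloping to 25 mm at the front. The walnuts start as one layer over the back two thirds; the front 70 mm of floor is bare.
- pan (a point): Open stainless tray on the white electronic shop scale (fixed): centre of the tray's floor, 74 mm above the table; x away from the keypad, y across, z up. Tray inside 201 (x) by 206 mm (y), its rim 40 mm above its floor. The scale's sloping keypad, lower than 50 mm, reaches 146 mm from this point towards -x.
- scale: The scale as a whole: origin under its centre, on the table; the tray's point above is at (18, 0, 74) mm from it. Its tray weighs: two walnuts give less than 0.28 N, three or more give over 0.35 N.
- walnut0: Walnut in its shell, brown, loose, 36 mm long and 31 mm thick, 12 to 14 g, one of 7 alike in the bin; origin at its centre. The dry shell is slippery (friction about 0.35) and starts to roll on a slope of about 10 degrees.
- walnut1: Another walnut, like walnut0.
- walnut2: Another walnut, like walnut0.
- walnut3: Another walnut, like walnut0.
- walnut4: Another walnut, like walnut0.
- walnut5: Another walnut, like walnut0.
- walnut6: Another walnut, like walnut0.
- balm_jar: Bystander: small glass jar with a steel lid, 46 mm across, 52 mm high; origin under its centre.
- soap_box: Bystander: soap carton lying flat, 62 x 96 x 36 mm; origin under its centre.
Mind the look-alikes: they are no part of the job. What is shaped like the walnut0 but turquoise or yellow is not meant. What is shaped like the scoop but black is not meant.

How it is judged:
By the outcome, as a careful person would: the job done as asked, in the order asked, and still so for the second after the job is handed in, with the robot touching nothing.
It also fails if it takes over 64 s, if anything falls off the work surface, if the arm or the gripper's body presses on something with over 40 N, if the wrist force passes 120 N, or if a joint passes its speed limit or range.

### The arm

A 6-joint arm with a two-finger parallel gripper is mounted at the origin on the work surface. World frame = base frame: x ahead of the robot, y to its left, z up, the work surface at z = 0. Lengths are in m, angles in rad, forces in N, time in s.
With the tool pointing down it reaches from about 0.3 to 0.85 m from the base axis. Payload 4.2 kg.
Tool frame: the origin (TCP) lies midway between the tips of the shut fingers; the grasp point (between the pads) lies 19 mm behind it; z points along the fingers, y is the line along which they close (so a half turn about z gives the same grasp; the last joint's range is limited). The gripper opens to 91 mm and grips with 3 to 60 N. Pads are 32 mm wide; open, the fingers measure 118 mm over their backs; the gripper's body (76 mm by 178 mm) begins 60 mm behind the grasp point.
Start: joints at [-1.166, 0.32, 1.565, -0, 1.257, -0.02], TCP at [0.237, -0.524, 0.185] pointing down, gripper open.
Joint ranges: [-3.11, 3.11], [-0.84, 2.01], [0.21, 2.61], [-1.34, 4.49], [0.05, 2.63], [-2.56, 2.56]. Speed limits (rad/s): [2.57, 2.57, 3.14, 3.14, 3.14, 3.14].

### API

Orientations are given as a unit quaternion [x, y, z, w].
In Python, from cell import r gives the robot as it stands. Calls block until the motion is done:
- r.move_to(position, orientation): joint-space move of the TCP to a pose.
- r.movel(position, v=0.15, ori=None, stop_force=None): straight line of the TCP; ori=None keeps the orientation; v is the mean speed in m/s. With stop_force (N) it stops when the force on the tool has changed by that much, and returns True; else False.
- r.move_joints(angles): joint-space move.
- r.ungrasp() and r.grasp(newtons=None): open the fingers fully, or close them until they stop; newtons is the grip in N (None keeps the last).
- r.hold(seconds).
- r.ik(position, orientation): joint angles nearest the present ones, or None.
- r.observe(): the state.
- r.capture(name): name is "scene" or "top"; returns a dict with "color" (384x512x3 uint8, red, green, blue), "K" (3x3 intrinsics, pixels), "world_to_cam" (4x4, takes a point from world to camera coordinates). Camera axes: x right, y up, looking along -z (the intrinsics and any distortion apply to the point x, -y, -z); pixel columns grow to the right and rows downward; lengths in m; the calibration is good to about 2 mm. A picture is of the moment at which its call begins. There is no depth.
A pose or a line that the arm cannot do raises r.Unreachable and nothing moves.
- r.sign_off(): hands the job in; it is judged then, once.
The state is a dict: "clock": time; "joint_pos": joint angles; "qd": joint speeds; "joint_efforts": joint torques, N m; "tool_pos": TCP position; "tool_rot": TCP orientation; "ft_force": force on the tool from outside, world axes, zero at the start; "torque": the same for the moment, N m; "grip_width": finger opening in m; "grip_force": force on a finger pad.
Only numpy, scipy, OpenCV 4.12 (cv2) and the standard library are available. Lean on these libraries where they do the work, as an engineer would, in place of code of your own. Each camera call takes 0.05 s, during which the arm holds its last target. There are 200 camera calls.

## Working session

There is one attempt and no reset: what is moved stays moved. The work goes in short steps, each a Python script; the robot and the scene stay as the last script left them, time stands still between calls to the robot, and variables do not carry over. Pictures are saved under pics/ and viewed, at most 10 in all, crops included, and the job is handed in when it is done.

```bash
ls; mkdir -p pics; python3 - <<'E'
from cell import r
import cv2,numpy as np
for n in("scene","top"):
    c=r.capture(n); cv2.imwrite(f"pics/{n}0.png",c["color"][:,:,::-1]); print(n,c["K"].tolist(),np.round(c["world_to_cam"],4).tolist(),[k for k in c])
print(r.observe())
E
```

```text
pics
scene [[488.8668756500353, 0.0, 252.3348815267095], [0.0, 488.8668756500353, 192.31707235180724], [0.0, 0.0, 1.0]] [[0.7222, 0.6913, -0.0227, -0.3254], [-0.3716, 0.4155, 0.8302, 0.1517], [0.5833, -0.5912, 0.557, -1.5816], [0.0, 0.0, 0.0, 1.0]] ['color', 'K', 'world_to_cam']
top [[473.5557857314715, 0.0, 262.66851131877695], [0.0, 473.5557857314715, 189.19056160292126], [0.0, 0.0, 1.0]] [[0.0152, -0.9999, 0.005, -0.0381], [0.9785, 0.0159, 0.2057, -0.5308], [-0.2058, 0.0017, 0.9786, -1.3923], [0.0, 0.0, 0.0, 1.0]] ['color', 'K', 'world_to_cam']
{'clock': 0.1, 'joint_pos': array([-1.16598058e+00,  3.20184244e-01,  1.56550414e+00,  2.13865812e-05,
        1.25738903e+00, -2.00032963e-02]), 'qd': array([ 7.79390944e-05, -3.08441172e-03, -3.34693333e-03, -1.24998395e-03,
       -8.02053122e-04, -2.66655971e-04]), 'joint_efforts': array([ 2.74403565e-04, -4.13331521e+01, -2.32509989e+01,  7.28624873e-02,
        4.22004447e-02, -4.47728485e-05]), 'tool_pos': array([ 0.23681003, -0.52345501,  0.18455003]), 'tool_rot': array([ 9.77526215e-01,  2.10812589e-01, -1.31976288e-04, -7.30624166e-04]), 'ft_force': array([-6.11419551e-02,  6.13527767e-01, -2.33960680e-04]), 'torque': array([-0.0223716 ,  0.00712261, -0.03016015]), 'grip_force': 0.0, 'grip_width': 0.09136188435818199}
```

View pics/scene0.png

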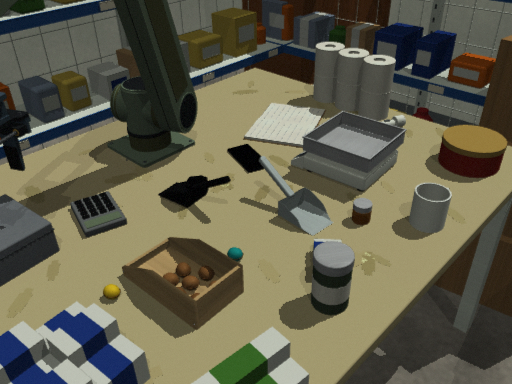

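View pics/top0.png

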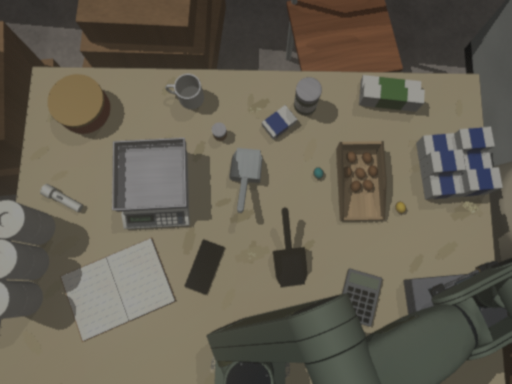

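The scene view shows the silver scoop (300,208), the bin with brown walnuts (185,275) and the scale (352,148). In the top view the candidates are:
- **Scoops:** silver at (247,165) and black at (290,265). The silver one fits cast aluminium.
- **Walnuts:** seven brown ones in the bin, around (360,172). The turquoise (318,173) and yellow (401,207) ones are decoys.

I'll confirm this in one enlarged crop.

```bash
cat > h.py <<'E'
import cv2,numpy as np
from cell import r
from scipy.spatial.transform import Rotation as R
def ray(c,uv,z):
    M=np.array(c["world_to_cam"]);K=np.array(c["K"])
    p=np.linalg.inv(K)@[uv[0],uv[1],1]; d=M[:3,:3].T@np.array([p[0],-p[1],-p[2]]); o=-M[:3,:3].T@M[:3,3]
    return o+d*(z-o[2])/d[2]
def proj(c,P):
    M=np.array(c["world_to_cam"]);q=M[:3,:3]@np.array(P)+M[:3,3];k=np.array(c["K"])@[q[0],-q[1],-q[2]];return k[:2]/k[2]
E
python3 - <<'E'
import cv2
im=cv2.imread('pics/top0.png')[65:235,110:410]
cv2.imwrite('pics/crop1.png',cv2.resize(im,(795,450),interpolation=cv2.INTER_CUBIC))
E
```

```text
(no output)
```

View pics/crop1.png

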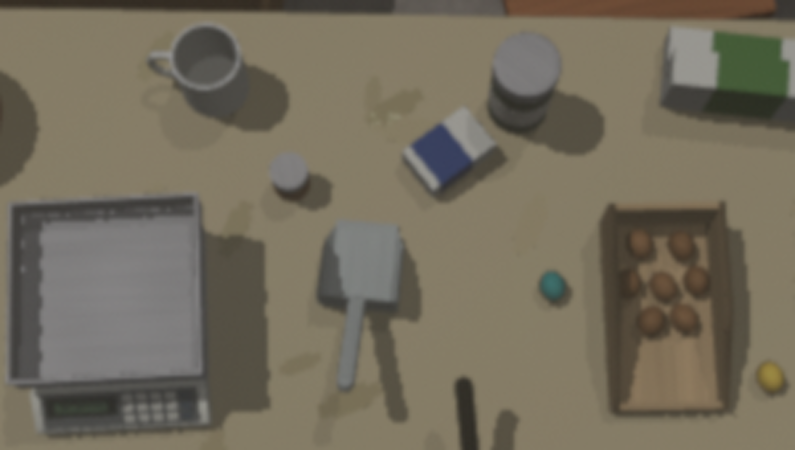

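The crop confirms the targets: the silver scoop has its bowl at (360,262) with the handle end at (346,385), and seven brown walnuts sit in the bin at (665,280). The tray rim corners are (12,203), (198,197), (203,378) and (10,382). Next I'll turn these into positions.

```bash
cat > m.py <<'E'
from h import *
c=r.capture("top")
f=lambda u,v,z:np.round(ray(c,(110+u/2.65,65+v/2.647),z),4)
for n,a in dict(lipL=(338,223,.001),lipR=(402,225,.001),backL=(318,303,.05),backR=(397,305,.05),hend=(346,383,.108),hstart=(358,300,.05),
 binBL=(611,207,.075),binBR=(722,207,.075),binFL=(618,410,.025),binFR=(724,410,.025),
 tBL=(12,203,.114),tBR=(198,199,.114),tFR=(203,378,.114),tFL=(11,382,.114),jar=(290,168,.052),soap=(450,150,.03),
 w0=(640,243,.021),w1=(682,247,.021),w2=(630,282,.021),w3=(663,285,.021),w4=(696,281,.021),w5=(652,321,.021),w6=(684,317,.021)).items(): print(n,f(*a))
E
python3 m.py
```

```text
lipL [0.6733 0.0533 0.001 ]
lipR [ 0.6721 -0.0247  0.001 ]
backL [0.5614 0.0714 0.05  ]
backR [ 0.5605 -0.0205  0.05  ]
hend [0.4581 0.0339 0.108 ]
hstart [0.5658 0.025  0.05  ]
binBL [ 0.6758 -0.2674  0.075 ]
binBR [ 0.678  -0.3965  0.075 ]
binFL [ 0.445  -0.2795  0.025 ]
binFR [ 0.447 -0.403  0.025]
tBL [0.6569 0.4153 0.114 ]
tBR [0.6651 0.2059 0.114 ]
tFR [0.4602 0.1904 0.114 ]
tFL [0.4524 0.4001 0.114 ]
jar [0.7251 0.1093 0.052 ]
soap [ 0.7589 -0.0814  0.03  ]
w0 [ 0.6484 -0.3106  0.021 ]
w1 [ 0.6442 -0.3609  0.021 ]
w2 [ 0.5999 -0.2976  0.021 ]
w3 [ 0.5969 -0.3368  0.021 ]
w4 [ 0.6024 -0.3763  0.021 ]
w5 [ 0.5527 -0.3226  0.021 ]
w6 [ 0.5582 -0.3607  0.021 ]
```

```bash
cat >> h.py <<'E'
GRIP=np.array([-.107,0,.074]); LIP=np.array([.055,0,0]); HEEL=np.array([-.055,0,0])
S0=(np.array([.617,.0193,0]),-5.2)              # scoop as found: origin, yaw deg
BIN=(np.array([.561,-.3365,0]),2.3); PAN=(np.array([.5587,.303,.074]),4.)
ALPHA,FLIP=0,0
def tool(ref,at,yaw,pitch,alpha=None,flip=None):
    """TCP pose putting scoop point ref (scoop frame) at world 'at'; pitch>0 = lip down, deg"""
    alpha=ALPHA if alpha is None else alpha; flip=FLIP if flip is None else flip
    RS=R.from_euler('ZY',[yaw,pitch],degrees=True)
    RT=RS*R.from_euler('Y',-alpha,degrees=True)*R.from_quat([1,0,0,0])
    if flip: RT=RT*R.from_euler('z',180,degrees=True)
    return np.asarray(at)+RS.apply(GRIP-ref)+RT.apply([0,0,.019]), RT.as_quat()
def loc(fr,p): return fr[0]+R.from_euler('z',fr[1],degrees=True).apply(p)
E
cat > chk.py <<'E'
from h import *
way=dict(pre=(GRIP,S0[0]+R.from_euler('z',S0[1],degrees=True).apply(GRIP)+[0,0,.1],S0[1],0),
 inb=(LIP,loc(BIN,[-.03,0,.1]),BIN[1],20),inb2=(LIP,loc(BIN,[-.03,0,.008]),BIN[1],20),back=(LIP,loc(BIN,[.1,0,.007]),BIN[1],4),
 tilt=(LIP,loc(BIN,[.09,0,.05]),BIN[1],-20),lift=(LIP,loc(BIN,[.09,0,.19]),BIN[1],-20),
 pan=(LIP,loc(PAN,[.02,0,.12]),PAN[1],-20),pan0=(LIP,loc(PAN,[.02,0,.02]),PAN[1],0),pan25=(LIP,loc(PAN,[.02,0,.02]),PAN[1],25),pan45=(LIP,loc(PAN,[.02,0,.02]),PAN[1],45),up=(LIP,loc(PAN,[.0,0,.12]),PAN[1],45))
for a in(0,15):
  for f in(0,1):
    print(a,f,{k:(None if (q:=r.ik(*tool(*w,a,f))) is None else np.round(q,1).tolist()) for k,w in way.items()})
E
python3 chk.py
```

```text
0 0 {'pre': [0.0, 0.2, 1.8, -0.0, 1.1, 1.7], 'inb': [-0.6, 0.4, 1.5, -0.2, 1.6, 1.0], 'inb2': [-0.6, 0.5, 1.6, -0.2, 1.4, 1.0], 'back': [-0.6, 0.5, 1.6, -0.0, 1.1, 1.0], 'tilt': [-0.8, 0.4, 2.0, 0.5, 0.6, 0.4], 'lift': [-0.8, 0.2, 1.8, 0.3, 0.9, 0.6], 'pan': [0.8, 0.1, 1.9, -0.3, 0.9, 2.4], 'pan0': [0.6, 0.2, 1.8, -0.0, 1.1, 2.1], 'pan25': [0.4, 0.5, 1.3, 0.2, 1.7, 1.9], 'pan45': [0.4, 0.8, 0.9, 0.3, 2.2, 2.0], 'up': [0.4, 0.7, 0.8, 0.3, 2.4, 2.1]}
0 1 {'pre': [0.0, 0.2, 1.8, -0.0, 1.1, -1.4], 'inb': [-0.6, 0.4, 1.5, -0.2, 1.6, -2.2], 'inb2': [-0.6, 0.5, 1.6, -0.2, 1.4, -2.1], 'back': [-0.6, 0.5, 1.6, -0.0, 1.1, -2.2], 'tilt': None, 'lift': None, 'pan': [0.8, 0.1, 1.9, -0.3, 0.9, -0.7], 'pan0': [0.6, 0.2, 1.8, -0.0, 1.1, -1.1], 'pan25': [0.4, 0.5, 1.3, 0.2, 1.7, -1.2], 'pan45': [0.4, 0.8, 0.9, 0.3, 2.2, -1.2], 'up': [0.4, 0.7, 0.8, 0.3, 2.4, -1.1]}
15 0 {'pre': [0.1, 0.1, 2.0, -0.1, 0.8, 1.8], 'inb': [-0.7, 0.3, 1.6, -0.1, 1.4, 0.9], 'inb2': [-0.7, 0.3, 1.7, -0.1, 1.1, 0.9], 'back': [-0.7, 0.4, 1.8, 0.2, 0.8, 0.7], 'tilt': [-0.9, 0.4, 2.1, 1.1, 0.6, -0.3], 'lift': [-0.9, 0.2, 1.9, 0.7, 0.8, 0.1], 'pan': None, 'pan0': [0.7, 0.1, 1.9, -0.2, 0.9, 2.3], 'pan25': [0.5, 0.4, 1.5, 0.1, 1.5, 2.0], 'pan45': [0.4, 0.6, 1.0, 0.2, 2.0, 1.9], 'up': [0.4, 0.6, 0.9, 0.2, 2.2, 2.0]}
15 1 {'pre': [0.1, 0.1, 2.0, -0.1, 0.8, -1.4], 'inb': [-0.7, 0.3, 1.6, -0.1, 1.4, -2.3], 'inb2': [-0.7, 0.3, 1.7, -0.1, 1.1, -2.3], 'back': [-0.7, 0.4, 1.8, 0.2, 0.8, -2.4], 'tilt': None, 'lift': None, 'pan': [0.9, 0.0, 2.1, -0.7, 0.7, -0.3], 'pan0': [0.7, 0.1, 1.9, -0.2, 0.9, -0.8], 'pan25': [0.5, 0.4, 1.5, 0.1, 1.5, -1.2], 'pan45': [0.4, 0.6, 1.0, 0.2, 2.0, -1.2], 'up': [0.4, 0.6, 0.9, 0.2, 2.2, -1.1]}
```

```bash
python3 - <<'E'
from h import *
g=S0[0]+R.from_euler('z',S0[1],degrees=True).apply(GRIP)
p,q=tool(GRIP,g+[0,0,.07],S0[1],0); r.move_to(p,q)
p,q=tool(GRIP,g,S0[1],0); print(r.movel(p,v=.12,stop_force=10))
r.grasp(60); o=r.observe(); print(o["grip_width"],o["grip_force"],o["ft_force"])
p,q=tool(GRIP,g+[0,0,.17],S0[1],0); r.movel(p,v=.2)
o=r.observe(); print(o["clock"],o["grip_width"],o["grip_force"],o["ft_force"],o["torque"])
a=r.capture("scene")["color"][80:300,180:400,::-1];b=r.capture("top")["color"][100:260,150:370,::-1]
cv2.imwrite("pics/g1.png",np.hstack([cv2.resize(a,(395,395)),cv2.resize(b,(400,395))]))
E
```

```text
False
0.01835661420962549 59.92657426279038 [-0.30252136  0.37597581 -0.63870437]
5.2167 0.01843470281942728 59.87986295018345 [-0.22966532 -0.1458226  -2.02231331] [0.03737703 0.142814   0.0529941 ]
```

View pics/g1.png

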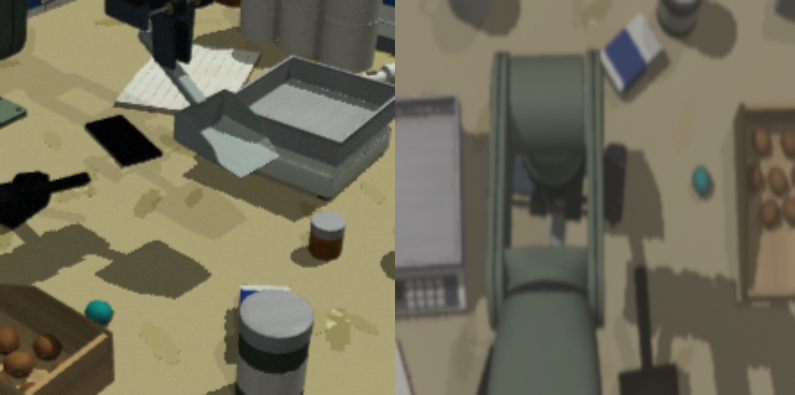

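The scoop is held and in the air, with its lip corners at crop pixels (277,152) and (240,175). I'll compare that with the predicted lip to measure any error in the grip.

```bash
python3 - <<'E'
from h import *
c=r.capture("scene")
for P in([.055,.046,.17],[.055,-.046,.17],[-.055,-.048,.22],[-.055,.048,.22]):
    u=proj(c,loc(S0,P)); print((u-[180,80])*395/220)
E
```

```text
[285.89048825 149.82672841]
[236.5914003  175.91337394]
[174.0034039  109.75080286]
[226.30559721  86.43599272]
```

```bash
cat >> h.py <<'E'
def go(ref,fr,p,pitch,v=.12,sf=None):
    P,q=tool(ref,loc(fr,p),fr[1],pitch); s=r.movel(P,v=v,ori=q,stop_force=sf)
    o=r.observe(); print("t%.1f stop=%s f=%s err=%s"%(o["clock"],s,np.round(o["ft_force"],1),np.round((o["tool_pos"]-P)*1e3,1))); return s
E
python3 - <<'E'
from h import *
go(LIP,BIN,[-.04,0,.10],22,v=.2)
go(LIP,BIN,[-.04,0,.03],22,v=.12)
go(LIP,BIN,[-.04,0,.003],22,v=.03,sf=3)
o=r.observe(); P,q=tool(LIP,loc(BIN,[0,0,0]),BIN[1],22)
RS=R.from_euler('ZY',[BIN[1],22],degrees=True); RT=R.from_quat(o["tool_rot"])
lip=o["tool_pos"]-RT.apply([0,0,.019])-RS.apply(GRIP-LIP); print("lip",lip)
a=r.capture("scene")["color"][180:350,90:310,::-1]
cv2.imwrite("pics/b1.png",cv2.resize(a,(770,595)))
E
```

```text
t7.5 stop=False f=[ 0.6 -0.4 -1.2] err=[0.2 0.6 0.2]
t8.2 stop=False f=[-0.3 -0.4 -1.6] err=[ 0.4 -0.2  0.6]
t9.0 stop=True f=[ 0. -0. -0.] err=[-1.4  0.4  2.1]
lip [ 0.51965143 -0.33770014  0.00508447]
```

View pics/b1.png

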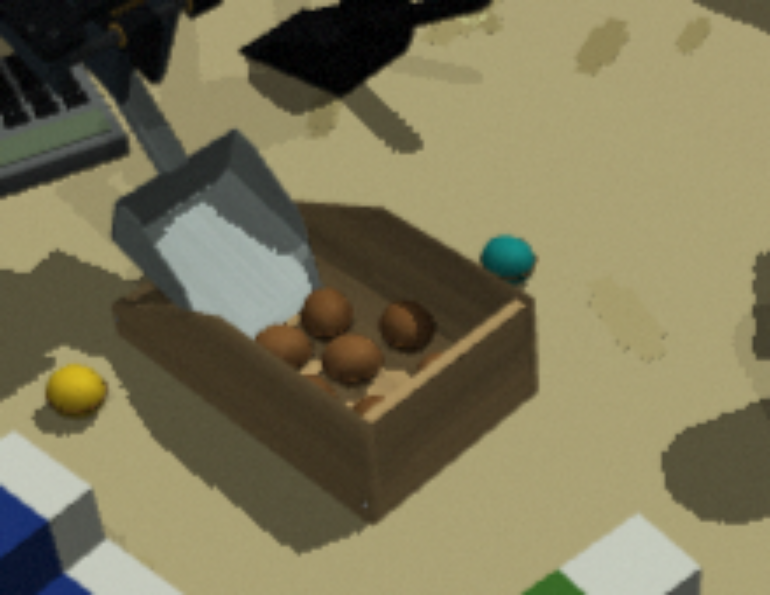

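The lip rests on the bin floor (crop pixels 250–320, 280–330), just short of the first walnuts, and is centred in the bin. Now I'll push in.

```bash
python3 - <<'E'
from h import *
go(LIP,BIN,[.006,0,.006],15,v=.08,sf=15)
go(LIP,BIN,[.05,0,.0065],5,v=.10,sf=18)
s=go(LIP,BIN,[.102,0,.007],3,v=.10,sf=18)
a=r.capture("scene")["color"][200:330,110:280,::-1]
b=r.capture("top")["color"][130:230,320:420,::-1]
cv2.imwrite("pics/b2.png",np.hstack([cv2.resize(a,(480,367)),cv2.resize(b,(310,367))]))
E
```

```text
t9.6 stop=False f=[ 0.1  0.4 -1.4] err=[ 0.3 -0.  -0.1]
t10.2 stop=False f=[-1.  -0.4  0. ] err=[-0.3 -0.   0.2]
t10.6 stop=True f=[-0.7 -1.3 -0.5] err=[-14.8   1.2   0.1]
```

View pics/b2.png

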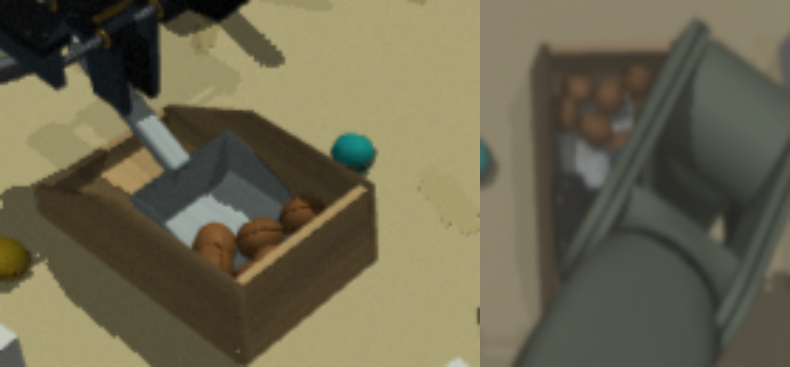

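The lip is near +87 mm and at least three walnuts are over the scoop floor (crop pixels 215,240; 260,235; 300,210). The nuts are packed against the back wall. I'll press slightly further, then tilt back and lift.

```bash
python3 - <<'E'
from h import *
go(LIP,BIN,[.100,0,.007],3,v=.05,sf=25)
o=r.observe(); RS=R.from_euler('ZY',[BIN[1],3],degrees=True); RT=R.from_quat(o["tool_rot"])
lip=o["tool_pos"]-RT.apply([0,0,.019])-RS.apply(GRIP-LIP)
x=R.from_euler('z',-BIN[1],degrees=True).apply(lip-BIN[0]); print(x)
go(HEEL,BIN,[x[0]-.110,0,.012],-8,v=.05,sf=30)
go(HEEL,BIN,[x[0]-.114,0,.014],-16,v=.05,sf=30)
go(HEEL,BIN,[x[0]-.118,0,.05],-16,v=.08)
a=r.capture("scene")["color"][180:330,110:280,::-1]
cv2.imwrite("pics/b3.png",cv2.resize(a,(680,600)))
E
```

```text
t11.0 stop=True f=[-1.8 -0.5 -0.6] err=[-11.4   2.5  -1.2]
[0.08918936 0.0028142  0.0057217 ]
t11.4 stop=False f=[-4.4  1.2  4. ] err=[-0.7  0.1  0.2]
t11.8 stop=False f=[-4.7  0.9  1.8] err=[ 0.8 -0.5  0.2]
t12.4 stop=False f=[-0.4  1.6 -2.5] err=[0.3 0.2 0.1]
```

View pics/b3.png

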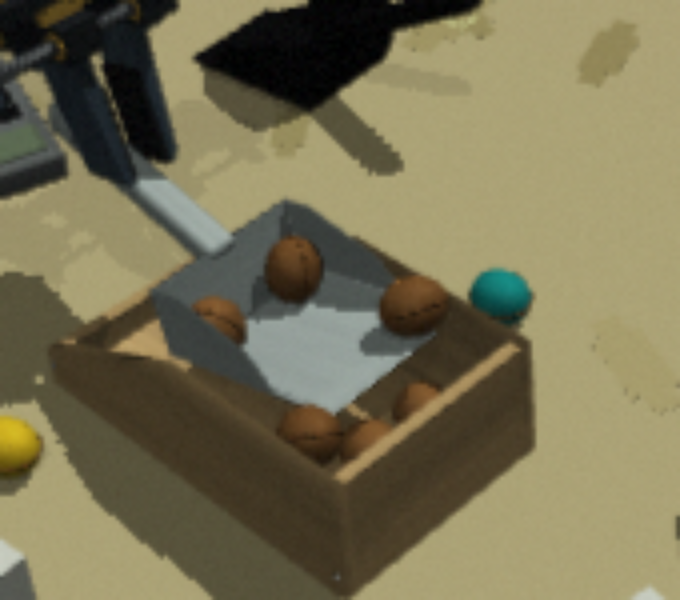

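The bowl carries two walnuts at the back (crop pixels 218,320; 293,268) and a third at the left front (413,305) that may still be rolling. I'll tilt a little more, hold and look again before lifting out.

```bash
python3 - <<'E'
from h import *
go(HEEL,BIN,[-.035,0,.05],-20,v=.05)
r.hold(.4)
a=r.capture("scene")["color"][180:330,110:280,::-1]
cv2.imwrite("pics/b4.png",cv2.resize(a,(680,600)))
E
```

```text
t12.8 stop=False f=[ 0.7  0.1 -1.8] err=[-0.4 -0.3 -0.4]
```

View pics/b4.png

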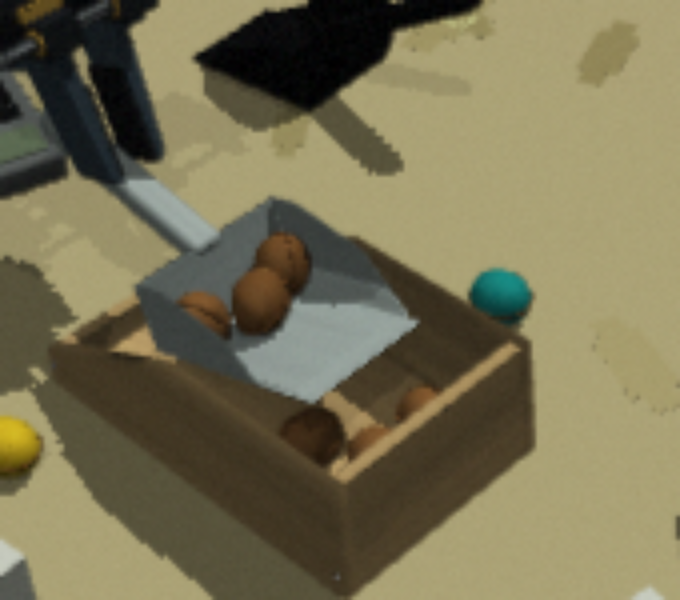

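All three walnuts have settled at the back of the bowl (crop pixels 203,313; 262,300; 283,260). I'll lift, carry level and tip them in from low down.

```bash
cat > pour.py <<'E'
from h import *
H=[.04,0,.02]
go(HEEL,BIN,[-.04,0,.16],-20,v=.12)
go(HEEL,PAN,[-.064,0,.086],-18,v=.18)
go(LIP,PAN,[.04,0,.055],-3,v=.06)
go(LIP,PAN,[.04,0,.02],3,v=.06)
for a in(10,16,22,28,34,40,46): go(LIP,PAN,H,a,v=.06)
r.hold(.6)
c=r.capture("scene"); cv2.imwrite("pics/p1.png",cv2.resize(c["color"][80:210,250:420,::-1],(680,520)))
E
python3 pour.py
```

```text
t14.4 stop=False f=[ 0.8  0.  -2.1] err=[-0.5  0.5 -1. ]
t18.0 stop=False f=[ 0.1 -0.2 -2. ] err=[ 0.1 -0.3  0. ]
t18.5 stop=False f=[-0.1 -0.3 -1.5] err=[ 0.  -0.5 -0.4]
t19.0 stop=False f=[-0.2  0.7 -1.8] err=[-0.5 -0.1  0.1]
t19.5 stop=False f=[ 0.1 -0.1 -1.5] err=[-0.5 -0.   0.2]
t20.0 stop=False f=[-0.9  0.6 -1.8] err=[-0.8 -0.2 -0.3]
t20.4 stop=False f=[ 0.2  0.3 -0.9] err=[-0.7 -0.1 -0.3]
t20.9 stop=False f=[-0.9  0.2 -0.6] err=[-0.6 -0.  -0.2]
t21.3 stop=False f=[ 0.4  0.3 -1.2] err=[-0.6  0.  -0.1]
t21.8 stop=False f=[ 0.4 -0.1 -1.6] err=[-0.5  0.1 -0. ]
t22.2 stop=False f=[ 0.   0.2 -1.7] err=[-0.4  0.1  0.1]
```

View pics/p1.png

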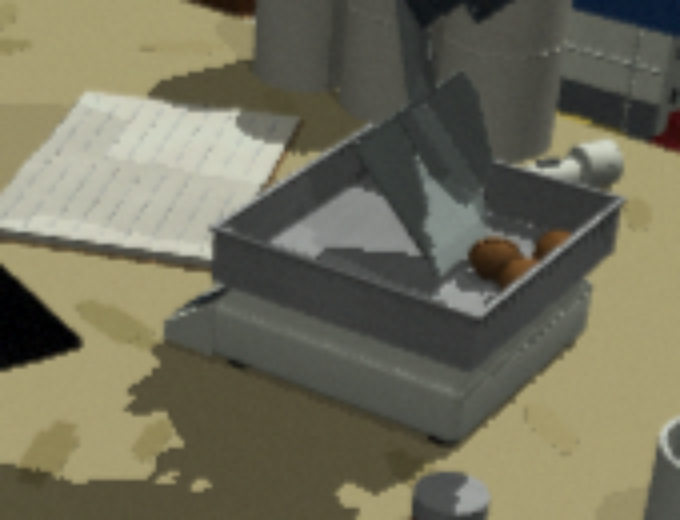

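Three walnuts lie in the tray (crop pixels 493,257; 518,272; 553,243) and the scoop is empty. Next I'll withdraw and lay it down where it came from.

```bash
python3 - <<'E'
from h import *
go(LIP,PAN,[.02,0,.12],44,v=.12)
go(LIP,PAN,[.02,0,.13],0,v=.12)
F=(S0[0],S0[1])
go(np.zeros(3),F,[0,0,.12],0,v=.18)
go(np.zeros(3),F,[0,0,.015],0,v=.12)
go(np.zeros(3),F,[0,0,-.003],0,v=.02,sf=3)
r.hold(.2); print(r.observe()["ft_force"])
r.ungrasp(); r.hold(.3)
o=r.observe(); print(o["grip_width"],o["ft_force"])
p,q=tool(GRIP,loc(F,GRIP)+[0,0,.12],S0[1],0); r.movel(p,v=.12)
r.move_joints([-1.166,.32,1.565,0,1.257,-.02]); r.hold(.3)
print(r.observe()["clock"],r.observe()["ft_force"])
t=r.capture("top")["color"][50:240,100:410,::-1];s=r.capture("scene")["color"][100:330,110:400,::-1]
cv2.imwrite("pics/f1.png",np.vstack([cv2.resize(t,(465,285)),cv2.resize(s,(465,314))]))
E
```

```text
t23.9 stop=False f=[-0.4 -0.2 -1.5] err=[ 0.1 -0.  -1. ]
t25.0 stop=False f=[ 0.6  0.5 -2.1] err=[ 0.6  0.1 -0.2]
t26.8 stop=False f=[ 0.5 -0.9 -2.8] err=[-0.1  0.6  0.3]
t27.8 stop=False f=[-0.1 -0.6 -0.5] err=[0.7 0.1 0.7]
t28.5 stop=True f=[0.1 0.3 0.7] err=[-1.1  0.   2.3]
[-0.47688296 -0.1184207   1.14099246]
0.09147280449270753 [ 0.49124667  0.02360319 -0.43088142]
33.8583 [-0.59017725 -0.7391698  -0.26807249]
```

View pics/f1.png

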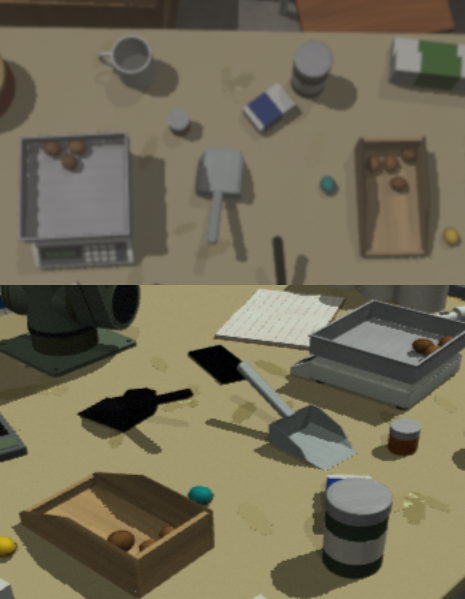

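The picture shows three walnuts in the tray (52,147; 77,147; 70,160) and four in the bin. The scoop lies flat and upright at (220,172), and the jar (178,121) and soap carton (270,107) are where they were.

```bash
python3 -c "
from cell import r
print(r.sign_off())"
```

```text
the job is handed in; nothing more can be done
None
```

The job is handed in at about 34 s: three walnuts lie in the scale's tray with none spilled, the scoop is flat and right way up on the table and released, and the jar and soap carton look unmoved in the last picture.

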